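# Roll the thick bending former onto the bend line

### The job

On the jig board lie two round wooden formers, a thick one and a thin one, with a pen-marked bend line on the brown stiffener board between them. With the fingertips, push the top of the thick former sideways so that it rolls over to the bend line, and leave it lying still along the line, with the line running straight under it from end to end and showing at both its ends. Do not pick it up, and leave the thin former and the other things on the bench alone.

Things in the scene. Friction and masses are not known exactly. Their poses are not given: they have to be found in the camera images.
- board: Jig board, fixed to the bench: plywood 300 mm (its x) by 400 mm (its y), carrying a flat brown sheet 260 by 360 mm whose top, on which the formers lie, is 15 mm above the bench. A dark wooden fence, its top 24 mm above the bench, runs along the board's far edge, from x = +120 to +142 mm. Origin: centre of the board's underside, at bench height; z up.
- line_mid (a point): Middle of the bend line, on the brown sheet's top. The line is silvery, 3 mm wide, and runs straight along this point's x axis, 129 mm either way, right across the brown sheet from its near edge to the fence. Axes as the board's: x along the line, y across it, z up.
- thick: The thick former: a loose beech dowel, 36 mm in diameter, 180 mm long, 0.13 kg, lying 70 to 120 mm to either side of the bend line, within 2 degrees of parallel to it. Origin: its centre, on its axis, 18 mm above the sheet; x is the dowel's axis, y and z turn as it rolls. It rolls half as far as a fingertip pressed lightly on its top moves, keeps its heading, and stays where a slow push ends.
- thick_near (a point): Centre of the thick former's end face at its -x end (the end nearer the robot), 90 mm from its origin.
- thick_far (a point): Centre of the thick former's end face at its +x end, 90 mm from its origin.
- thin: The thin former, to be left alone: a loose beech dowel 20 mm in diameter and 180 mm long, lying nearly parallel to the bend line, 70 to 120 mm from it on the side opposite to the thick one. Origin: its centre, on its axis; x along the axis. It rolls away if bumped.
- cement_tin: Bystander: closed metal tin with a wide label, 80 mm in diameter, 106 mm high with its cap, standing on the bench. Origin: centre of its underside.
- thread_cone: Bystander: dark cone of sewing thread, 69 mm wide at the foot, 135 mm high, standing on the bench. Origin: centre of its underside.
- hammer: Bystander: hammer 260 mm long lying on the bench, handle to its -x. Origin: under the middle of its length.
There are look-alikes about, which are no part of the job. Leave any orange or pink look-alike of the thick alone.

How it is judged:
By the outcome, as a careful person would: the job done as asked, in the order asked, and still so for the second after the job is handed in, with the robot touching nothing.
It also fails if it takes over 61 s, if anything falls off the work surface, if the arm or the gripper's body presses on something with over 40 N, if the wrist force passes 120 N, or if a joint passes its speed limit or range.

### The arm

A 6-joint arm with a two-finger parallel gripper is mounted at the origin on the work surface. World frame = base frame: x ahead of the robot, y to its left, z up, the work surface at z = 0. Lengths are in m, angles in rad, forces in N, time in s.
With the tool pointing down it reaches from about 0.35 to 0.725 m from the base axis. Payload 4.3 kg.
Tool frame: the origin (TCP) lies midway between the tips of the shut fingers; the grasp point (between the pads) lies bot.pinch_z behind it (bot.pinch_z is the distance from the TCP to the grasp point, in m); z points along the fingers, y is the line along which they close (so a half turn about z gives the same grasp; the last joint's range is limited). The gripper opens to 85 mm and grips with 20 to 120 N. Pads are 22 mm wide; open, the fingers measure 114 mm over their backs; the gripper's body (76 mm by 85 mm) begins 54 mm behind the grasp point. The pads swing forward as they close: fully open they stand 13 mm farther back than shut.
Start: joints at [-1.319, 0.377, 0.081, 1.274, 0, 1.46], TCP at [0.204, -0.538, 0.231] pointing down, gripper open.
Joint ranges: [-2.72, 2.72], [-0.84, 1.66], [-1.02, 1.22], [-1.77, 2.12], [-1.37, 1.28], [-3.14, 3.14]. Speed limits (rad/s): [2.57, 2.57, 3.14, 3.14, 3.14, 3.14].

### API

Orientations are given as a unit quaternion [w, x, y, z].
In Python, from bench import readout, grab_frame, camera_model, bot gives the robot as it stands.
- The arm moves only by the tool drive_tool, never from a script. Its argument "targets" is a list of rows, each a list of 3 entries, a list of its own where there are three numbers: the shift along the tool's x, y, z in mm, then the turn, a rotation vector about the tool's x, y, z in rad, then the opening in per cent of the stroke, from 0 (shut) to 100 (fully open). In form: [[[dx, dy, dz], [wx, wy, wz], claw], ...]. A call has 1 to 20 rows; each row shifts and turns the commanded pose from where the row before left it, along the tool's axes as they then stand; what a row does not reach is not made up. A row lasts 1/12 s, in which the tool goes at most 41.7 mm and 7.16 degrees, less where a joint would pass 70% of its speed; a pose out of reach is approached as far as the arm can. A call with a gripper value outside its range is refused whole. The fingers move at their own pace and stop on an object; the grip force is fixed at half the most. Time passes only in rows, so rows that do not move let the fingers close. It gives the time, the measured TCP pose, the force, the opening and the grip force at its end, in the units of the state.
- readout.sense(): the state, without advancing time (a new reading comes with each control period).
- grab_frame(name): name is "scene" or "side" or "wrist"; returns the picture (420x560x3 uint8, red, green, blue); there is no depth.
- camera_model(name): a dict with "K" (3x3 intrinsics, pixels), "dist_coeffs" ([k1, k2, p1, p2, k3] as OpenCV has them; the pictures are not rectified), "R" (3x3) and "t" (3): a world point X has camera coordinates R X + t; the wrist camera has in their place "T_tool_cam" (4x4, takes a point from camera to tool coordinates, whose origin is the TCP and whose axes are the flange's). Camera axes: x right, y down, z forward; pixel columns grow to the right and rows downward; lengths in m; the calibration is good to about 2 mm. A picture is of the moment at which its call begins: read the wrist's pose just before it. camera_model takes no time and is no camera call.
- bot.sign_off(): hands the job in; it is judged then, once.
The state is a dict: "t": time; "joints": joint angles; "qd": joint speeds; "tau": joint torques, N m; "ee_pos": TCP position; "tool_rot": TCP orientation; "contact_force": force on the tool from outside, world axes, zero at the start; "ft_torque": the same for the moment, N m; "finger_gap": opening from 0.0 (shut) to 1.0 (fully open); "grip_force": force on a finger pad.
Only numpy, scipy, OpenCV 4.12 (cv2) and the standard library are available. Lean on these libraries where they do the work, as an engineer would, in place of code of your own. Each camera call takes 0.05 s, during which the arm holds its last target. There are 200 camera calls.

## Working session

There is one attempt and no reset: what is moved stays moved. The work goes in short steps, Python scripts to look and compute and a tool call to move; the robot and the scene stay as the last step left them, time stands still between calls to the robot, and variables do not carry over. Pictures are saved under pics/ and viewed, at most 10 in all, crops included, and the job is handed in when it is done.

Besides the shell and the picture viewer there is one more tool, called as a command line: name --argument value ..., lists and objects as JSON in quotes. drive_tool: Moves the arm, as the interface text tells. Its arguments: {"type":"object","properties":{"targets":{"type":"array","items":{"type":"array"}}},"required":["targets"]}

```bash
mkdir -p pics; python3 - <<'E'
from bench import readout, grab_frame, camera_model, bot
import cv2,numpy as np
s=readout.sense();print(s['t'],s['ee_pos'],s['tool_rot'],bot.pinch_z)
for n in ("scene","side"):
    cv2.imwrite(f"pics/{n}0.png",grab_frame(n)[:,:,::-1])
    m=camera_model(n);R=np.array(m['R']);print(n,(-R.T@np.array(m['t'])).round(3),R[2].round(2))
print(camera_model("wrist"))
E
```

```text
0.0 [ 0.20336325 -0.53715385  0.23034906] [-1.00442043e-03  9.83684683e-01  1.79898387e-01 -7.77739368e-05] 0.0187
scene [ 1.357 -0.674  0.932] [-0.62  0.47 -0.63]
side [-0.135  0.741  0.655] [ 0.55 -0.65 -0.52]
{'K': array([[349.47990043,   0.        , 284.02811623],
       [  0.        , 349.47990043, 205.23809201],
       [  0.        ,   0.        ,   1.        ]]), 'dist_coeffs': array([-0.0166038,  0.       ,  0.       ,  0.       ,  0.       ]), 'T_tool_cam': array([[ 4.52798080e-04, -9.53164709e-01, -3.02451373e-01,
         7.76748203e-02],
       [ 9.99999825e-01,  5.46830284e-04, -2.26222570e-04,
         5.70226441e-05],
       [ 3.81016940e-04, -3.02451217e-01,  9.53164790e-01,
        -1.41841089e-01],
       [ 0.00000000e+00,  0.00000000e+00,  0.00000000e+00,
         1.00000000e+00]])}
```

View pics/scene0.png

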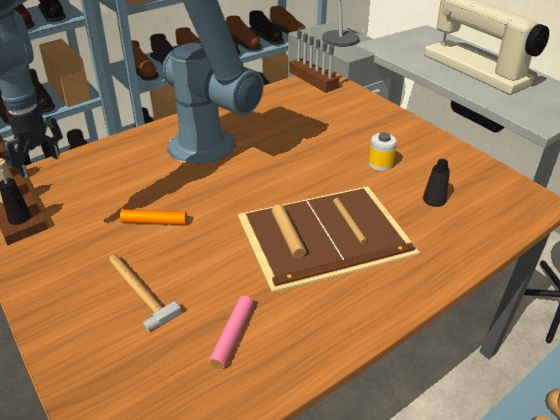

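View pics/side0.png

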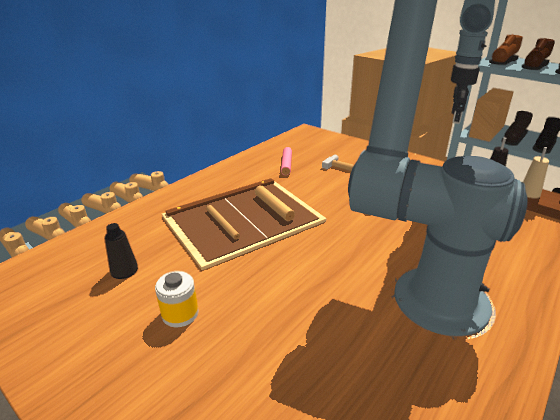

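The beech thick former is at scene (289,231). Things that could be taken for it:
- thin former (350,221)
- orange cylinder (153,217)
- pink cylinder (232,331)
- hammer handle (137,285)

I choose (289,231): it's beech, thicker, on the board and left of the line. I'll check it with a crop and rays.

```bash
cat > h.py <<'E'
from bench import readout, grab_frame, camera_model, bot
import cv2,numpy as np
from scipy.spatial.transform import Rotation as Ro
def pose():
    s=readout.sense();q=np.array(s['tool_rot'])
    return np.array(s['ee_pos']),Ro.from_quat(q[[1,2,3,0]]).as_matrix(),s
def cam(n,p=None):
    m=camera_model(n)
    if n=='wrist':
        T=np.array(m['T_tool_cam']);pos,Rt,_=p
        return m,Rt@T[:3,:3],pos+Rt@T[:3,3]
    R=np.array(m['R']);return m,R.T,-R.T@np.array(m['t'])
def cast(c,uv,z):
    m,R,o=c
    n=cv2.undistortPoints(np.array(uv,float).reshape(-1,1,2),np.array(m['K']),np.array(m['dist_coeffs']))[:,0]
    d=np.c_[n,np.ones(len(n))]@R.T
    return o+d*((z-o[2])/d[:,2])[:,None]
def proj(c,X):
    m,R,o=c
    return cv2.projectPoints(np.array(X,float).reshape(-1,1,3),cv2.Rodrigues(R.T)[0],-R.T@o,np.array(m['K']),np.array(m['dist_coeffs']))[0][:,0]
E
python3 - <<'E'
from h import *
im=cv2.imread("pics/scene0.png")
cv2.imwrite("pics/crop0.png",cv2.resize(im[180:295,230:425],None,fx=4,fy=4,interpolation=cv2.INTER_CUBIC))
c=cam("scene")
print(cast(c,[[307,201],[343,258],[239,212],[369,188],[417,252],[272,286]],.015).round(3))
print(cast(c,[[278,208],[298,250],[337,201],[362,238]],.033).round(3))
E
```

```text
[[ 0.459  0.086  0.015]
 [ 0.693  0.014  0.015]
 [ 0.387 -0.097  0.015]
 [ 0.518  0.273  0.015]
 [ 0.791  0.182  0.015]
 [ 0.665 -0.184  0.015]]
[[ 0.454 -0.013  0.033]
 [ 0.618 -0.071  0.033]
 [ 0.526  0.138  0.033]
 [ 0.68   0.089  0.033]]
```

View pics/crop0.png

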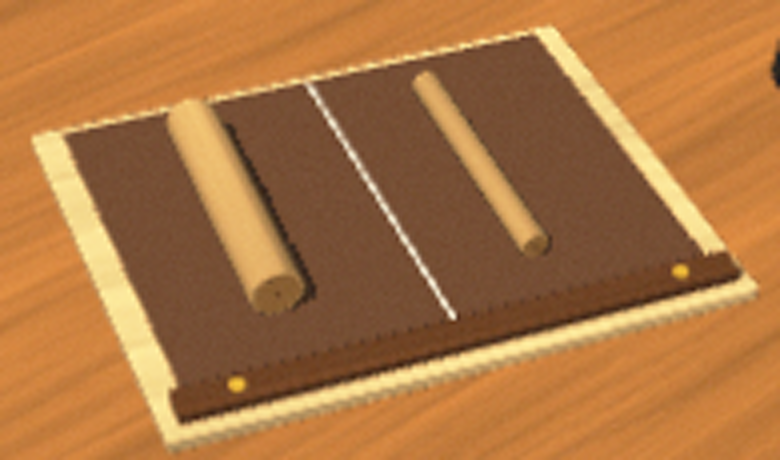

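drive_tool --targets '[[[26.5,-19.7,1.5],[0,0,0],60],[[26.5,-19.7,1.5],[0,0,0],60],[[26.5,-19.7,1.5],[0,0,0],60],[[26.5,-19.7,1.5],[0,0,0],60],[[26.5,-19.7,1.5],[0,0,0],60],[[26.5,-19.7,1.5],[0,0,0],60],[[26.5,-19.7,1.5],[0,0,0],60],[[26.5,-19.7,1.5],[0,0,0],60],[[26.5,-19.7,1.5],[0,0,0],60],[[26.5,-19.7,1.5],[0,0,0],60],[[26.5,-19.7,1.5],[0,0,0],60],[[26.5,-19.7,1.5],[0,0,0],60],[[26.5,-19.7,1.5],[0,0,0],60],[[26.5,-19.7,1.5],[0,0,0],60],[[26.5,-19.7,1.5],[0,0,0],60],[[26.5,-19.7,1.5],[0,0,0],60],[[26.5,-19.7,1.5],[0,0,0],60],[[26.5,-19.7,1.5],[0,0,0],60],[[26.5,-19.7,1.5],[0,0,0],60],[[26.5,-19.7,1.5],[0,0,0],60]]'

```text
t: 1.77
ee_pos: [0.56, 0.0199, 0.2007]
tool_rot: [-0.0, 0.984, 0.18, -0.0]
contact_force: [0.7, -0.6, -0.3]
finger_gap: 0.599
grip_force: 0.0
```

drive_tool --targets '[[[0,0,0],[0,0,-0.11],60],[[0,0,0],[0,0,-0.11],60],[[0,0,0],[0,0,-0.11],60],[[0,0,0],[0,0,-0.11],60],[[0,0,0],[0,0,-0.11],60],[[0,0,0],[0,0,-0.11],60],[[0,0,0],[0,0,-0.11],60],[[0,0,0],[0,0,-0.11],60],[[0,0,0],[0,0,0],60],[[0,0,0],[0,0,0],60],[[0,0,0],[0,0,0],60]]'

```text
t: 2.68
ee_pos: [0.5596, 0.0183, 0.201]
tool_rot: [-0.0, 0.814, 0.581, -0.0]
contact_force: [1.6, -0.3, 0.3]
finger_gap: 0.601
grip_force: 0.0
```

```bash
python3 - <<'E'
from h import *
p=pose();im=grab_frame("wrist");cv2.imwrite("pics/w1.png",im[:,:,::-1])
np.savez("w1.npz",pos=p[0],R=p[1]);print(p[2]['t'],p[0],p[1].round(3),p[2]['contact_force'],p[2]['finger_gap'])
E
```

```text
2.6833 [0.55955742 0.01828136 0.20101597] [[ 0.325  0.946 -0.001]
 [ 0.946 -0.325 -0.   ]
 [-0.    -0.001 -1.   ]] [ 1.56494924 -0.31369466  0.3126882 ] 0.6005697265894888
```

View pics/w1.png

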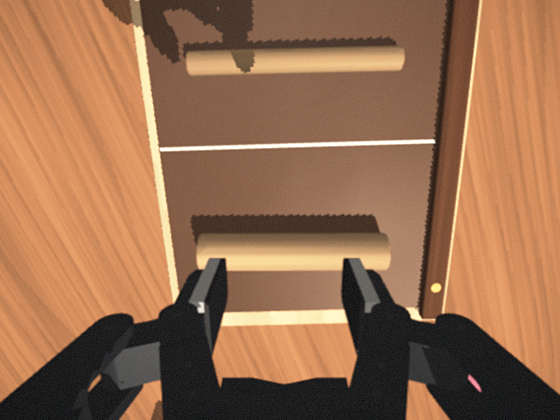

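Dowel at cols 197–389, row ~251; line at row ~145 (cols 160–435); thin former at row ~60. The tool is parallel to the dowel and everything is visible. Next I measure with plane fits.

```bash
cat > meas.py <<'E'
from h import *
def planefit(c,uv):
    m,R,o=c
    n=cv2.undistortPoints(np.array(uv,float).reshape(-1,1,2),np.array(m['K']),np.array(m['dist_coeffs']))[:,0]
    d=np.c_[n,np.ones(len(n))]@R.T
    for _ in range(3):
        N=np.linalg.svd(d)[2][2]; r=abs(d@N); d=d[r<max(2.5*np.median(r),1e-4)]
    return N,len(d),1e3*abs(d@N).max()
def cut(N,o,z): # plane through o, at height z -> line as N.x*(x)+..=k
    return N[0],N[1],N@o-N[2]*z
def measure(im,c,lrow,drow,lc=(200,400),dc=(230,345)):
    g=im.astype(float); o=c[2]
    lum=g.mean(2)
    L=[];U=[];D=[]
    for u in range(*lc):
        v0=np.arange(int(lrow)-14,int(lrow)+15); v0=v0[(v0>=0)&(v0<420)]
        w=lum[v0,u]; w=np.clip(w-np.median(w)-40,0,None)
        sat=g[v0,u].max(1)-g[v0,u].min(1); w=w*(sat<50)
        if w.sum()>40: L.append((u,(w*v0).sum()/w.sum()))
    rb=(g[:,:,0]>135)&(g[:,:,0]-g[:,:,2]>35)
    for u in range(*dc):
        col=rb[:,u];
        if not col[int(drow)]: continue
        a=b=int(drow)
        while a>0 and col[a-1]: a-=1
        while b<419 and col[b+1]: b+=1
        U.append((u,a-.5));D.append((u,b+.5))
    Nl,nl,rl=planefit(c,L);Nu,nu,ru=planefit(c,U);Nd,nd,rd=planefit(c,D)
    print("n",nl,nu,nd,"res",round(rl,2),round(ru,2),round(rd,2))
    if Nu@Nd<0: Nd=-Nd
    a,b,k=cut(Nl,o,.015); s=np.hypot(a,b); 
    n=np.array([a,b])/s;k/=s
    if n[1]<0:n,k=-n,-k
    xh=np.array([n[1],-n[0]])
    a2,b2,k2=cut(Nu+Nd,o,.033); s=np.hypot(a2,b2);n2=np.array([a2,b2])/s;k2/=s
    if n2[1]<0:n2,k2=-n2,-k2
    ang=np.arcsin(2*np.sin(np.arccos(np.clip(Nu@Nd,-1,1))/2)/2)
    axis_d=np.linalg.norm(np.cross(np.r_[n2[1],-n2[0],0],np.r_[n2*k2,.033]-o))
    print("radius check mm",1e3*axis_d*np.sin(np.arccos(abs(Nu@Nd))/2))
    print("line dir deg",np.degrees(np.arctan2(xh[1],xh[0])),"dowel dir deg",np.degrees(np.arctan2(-n2[0],n2[1])))
    return n,k,n2,k2
E
python3 - <<'E'
from meas import *
d=np.load("w1.npz");im=cv2.imread("pics/w1.png")[:,:,::-1]
c=cam("wrist",(d['pos'],d['R'],None))
n,k,n2,k2=measure(im,c,145,245)
ends=cast(c,[[197.5,251],[389.5,251]],.033)[:,:2]; xd=np.array([n2[1],-n2[0]])
t=ends@xd; P=[n2*k2+xd*a for a in t]; print("ends",P,"len",t[1]-t[0]); mid=(P[0]+P[1])/2
print("mid",mid,"dist of ends,mid to line mm",[1e3*(q@n-k) for q in P+[mid]],"n",n)
le=cast(c,[[160,149.5],[434,141.5]],.015);print("line ends",le, np.linalg.norm(le[1]-le[0]))
R=d['R'];print("mid in tool mm",1e3*(R.T@(np.r_[mid,.051]-d['pos'])))
print(im[240:262:4,300],im[140:150,300].tolist())
E
```

```text
n 196 104 111 res 0.71 0.03 104.38
radius check mm 154.3823138839195
line dir deg -17.258775581129736 dowel dir deg -47.735404955402885
ends [array([ 0.46395348, -0.01295413]), array([ 0.57391636, -0.13395187])] len 0.16350012001969505
mid [ 0.51893492 -0.073453  ] dist of ends,mid to line mm [np.float64(-90.69152664798688), np.float64(-173.6166402859758), np.float64(-132.15408346698135)] n [0.29668785 0.95497451]
line ends [[0.45867493 0.08303097 0.015     ]
 [0.70365514 0.00687367 0.015     ]] 0.2565448041394548
mid in tool mm [-99.92595414  -8.48763376 150.04311385]
[[132 104  78]
 [161 125  90]
 [202 160 115]
 [220 173 124]
 [246 212 152]
 [249 219 157]] [[141, 101, 77], [143, 101, 76], [171, 133, 108], [240, 227, 199], [255, 255, 250], [255, 255, 253], [255, 254, 239], [190, 162, 139], [133, 93, 67], [140, 98, 76]]
```

```bash
python3 - <<'E'
import cv2
im=cv2.imread("pics/w1.png")[:,:,::-1]
for u in (240,300,340): print(u,[(v,*map(int,im[v,u])) for v in list(range(210,244,2))+list(range(258,278,2))])
E
```

```text
240 [(210, 143, 104, 81), (212, 137, 99, 76), (214, 132, 91, 71), (216, 77, 59, 43), (218, 71, 51, 42), (220, 69, 50, 41), (222, 68, 49, 38), (224, 66, 50, 35), (226, 62, 45, 33), (228, 65, 44, 35), (230, 69, 48, 39), (232, 70, 46, 35), (234, 109, 85, 61), (236, 117, 91, 62), (238, 119, 93, 66), (240, 132, 105, 75), (242, 148, 114, 81), (258, 249, 220, 157), (260, 249, 221, 157), (262, 250, 221, 158), (264, 249, 220, 154), (266, 244, 207, 147), (268, 244, 207, 144), (270, 223, 169, 120), (272, 134, 94, 70), (274, 138, 97, 75), (276, 138, 100, 75)]
300 [(210, 152, 115, 87), (212, 159, 118, 93), (214, 153, 113, 89), (216, 81, 57, 40), (218, 70, 50, 41), (220, 73, 52, 40), (222, 69, 51, 37), (224, 71, 50, 40), (226, 71, 53, 43), (228, 72, 52, 41), (230, 68, 52, 39), (232, 77, 58, 39), (234, 109, 86, 63), (236, 119, 95, 66), (238, 122, 95, 67), (240, 132, 104, 78), (242, 151, 117, 85), (258, 249, 219, 154), (260, 249, 219, 157), (262, 249, 217, 154), (264, 246, 212, 149), (266, 243, 205, 145), (268, 240, 200, 140), (270, 208, 159, 117), (272, 154, 116, 90), (274, 159, 119, 93), (276, 160, 122, 93)]
340 [(210, 168, 128, 100), (212, 167, 125, 99), (214, 141, 107, 85), (216, 66, 49, 42), (218, 72, 52, 43), (220, 72, 52, 43), (222, 71, 53, 42), (224, 75, 54, 42), (226, 66, 51, 39), (228, 70, 52, 36), (230, 69, 51, 41), (232, 78, 56, 42), (234, 113, 90, 70), (236, 116, 94, 66), (238, 119, 94, 67), (240, 129, 101, 72), (242, 148, 116, 83), (258, 247, 211, 150), (260, 248, 216, 150), (262, 249, 215, 150), (264, 249, 216, 152), (266, 245, 208, 147), (268, 243, 201, 142), (270, 208, 158, 116), (272, 167, 125, 99), (274, 171, 127, 100), (276, 174, 131, 106)]
```

Upper edge: R crosses 93 (shadow to wood); lower edge: R crosses 198. I'll use sub-pixel crossings.

```bash
python3 - <<'E'
s=open('meas.py').read()
a=s.index("    rb=");b=s.index("    Nl,nl")
s=s[:a]+'''    def cross(u,v,st,th):
        while 1<v<418 and g[v+st,u,0]>th: v+=st
        p,q=g[v,u,0],g[v+st,u,0]; return v+st*(p-th)/(p-q)
    for u in range(*dc):
        U.append((u,cross(u,int(drow),-1,93)));D.append((u,cross(u,int(drow)+8,1,200)))
'''+s[b:]
open('meas.py','w').write(s)
E
cat > run1.py <<'E'
from meas import *
import sys
def report(im,p,lrow,drow,eu,**kw):
    c=cam("wrist",p); n,k,n2,k2=measure(im,c,lrow,drow,**kw)
    ends=cast(c,[[eu[0],drow],[eu[1],drow]],.033)[:,:2]; xd=np.array([n2[1],-n2[0]])
    t=ends@xd; P=[n2*k2+xd*a for a in t]; mid=(P[0]+P[1])/2
    print("ends",P,"len",t[1]-t[0],"mid",mid)
    print("dist to line mm",[round(1e3*(q@n-k),1) for q in P+[mid]])
    print("tool pos",p[0],"mid top in tool mm",(1e3*(p[1].T@(np.r_[mid,.051]-p[0]))).round(1))
E
python3 - <<'E'
from run1 import *
d=np.load("w1.npz");report(cv2.imread("pics/w1.png")[:,:,::-1],(d['pos'],d['R']),145,251,(197.5,389.5))
E
```

```text
Traceback (most recent call last):
  File "run1.py", line 4, in report
    c=cam("wrist",p); n,k,n2,k2=measure(im,c,lrow,drow,**kw)
  File "h.py", line 10, in cam
    T=np.array(m['T_tool_cam']);pos,Rt,_=p
                                ^^^^^^^^
ValueError: not enough values to unpack (expected 3, got 2)
```

```bash
sed -i 's/pos,Rt,_=p/pos,Rt=p[:2]/' h.py; python3 - <<'E'
from run1 import *
d=np.load("w1.npz");report(cv2.imread("pics/w1.png")[:,:,::-1],(d['pos'],d['R']),145,251,(197.5,389.5))
E
```

```text
n 196 100 94 res 0.71 0.58 0.31
radius check mm 17.93261867740394
line dir deg -17.258775581129736 dowel dir deg -18.766802098700897
ends [array([ 0.45796697, -0.01888047]), array([ 0.63463707, -0.07890967])] len 0.18659000156238958 mid [ 0.54630202 -0.04889507]
dist to line mm [np.float64(-98.1), np.float64(-103.0), np.float64(-100.6)]
tool pos [0.55955742 0.01828136 0.20101597] mid top in tool mm [-67.8   9.4 150. ]
```

drive_tool --targets '[[[-19,2.3,15],[0,0,0],60],[[-19,2.3,15],[0,0,0],60],[[-19,2.4,15],[0,0,0],60],[[-19,2.4,15],[0,0,0],60],[[0,0,30],[0,0,0],60],[[0,0,25],[0,0,0],60],[[0,0,20],[0,0,0],60],[[0,0,5],[0,0,0],60],[[0,0,0],[0,0,0],60],[[0,0,0],[0,0,0],60],[[0,0,0],[0,0,0],60]]'

```text
t: 3.65
ee_pos: [0.5455, -0.0569, 0.0629]
tool_rot: [0.001, 0.813, 0.582, 0.001]
contact_force: [0.4, -0.6, -0.0]
finger_gap: 0.598
grip_force: 0.0
```

drive_tool --targets '[[[0,0,2],[0,0,0],60],[[0,0,2],[0,0,0],60],[[0,0,2],[0,0,0],60],[[0,0,2],[0,0,0],60],[[0,0,0],[0,0,0],60],[[0,0,0],[0,0,0],60]]'

```text
t: 4.15
ee_pos: [0.5439, -0.0566, 0.0531]
tool_rot: [-0.0, 0.813, 0.582, -0.0]
contact_force: [0.0, 0.2, -0.2]
finger_gap: 0.596
grip_force: 0.0
```

drive_tool --targets '[[[0,0,1],[0,0,0],60],[[0,0,1],[0,0,0],60],[[0,0,1],[0,0,0],60],[[0,0,0],[0,0,0],60],[[0,0,0],[0,0,0],60]]'

```text
t: 4.57
ee_pos: [0.544, -0.0567, 0.0502]
tool_rot: [-0.0, 0.813, 0.582, -0.0]
contact_force: [0.7, -0.4, 0.1]
finger_gap: 0.602
grip_force: 0.0
```

drive_tool --targets '[[[0,0,1],[0,0,0],60],[[0,0,1],[0,0,0],60],[[0,0,0],[0,0,0],60],[[0,0,0],[0,0,0],60]]'

```text
t: 4.9
ee_pos: [0.544, -0.0567, 0.0482]
tool_rot: [-0.0, 0.813, 0.582, -0.0]
contact_force: [-1.3, -0.3, 0.5]
finger_gap: 0.599
grip_force: 0.0
```

drive_tool --targets '[[[0,0,1],[0,0,0],60],[[0,0,0],[0,0,0],60],[[0,0,0],[0,0,0],60]]'

```text
t: 5.15
ee_pos: [0.5443, -0.0567, 0.0476]
tool_rot: [0.0, 0.813, 0.582, 0.0]
contact_force: [-0.7, 0.5, 3.6]
finger_gap: 0.601
grip_force: 1.8
```

drive_tool --targets '[[[0,0,1],[0,0,0],60],[[0,0,0],[0,0,0],60],[[0,0,0],[0,0,0],60]]'

```text
t: 5.4
ee_pos: [0.5444, -0.0567, 0.0475]
tool_rot: [0.0, 0.813, 0.582, 0.0]
contact_force: [-3.6, -0.0, 10.5]
finger_gap: 0.601
grip_force: 5.2
```

drive_tool --targets '[[[1,0,-0.4],[0,0,0],60],[[3,0,0],[0,0,0],60],[[3,0,0],[0,0,0],60],[[3,0,0],[0,0,0],60],[[3,0,0],[0,0,0],60],[[3,0,0],[0,0,0],60],[[3,0,0],[0,0,0],60],[[3,0,0],[0,0,0],60],[[3,0,0],[0,0,0],60],[[2,0,0],[0,0,0],60],[[1,0,0],[0,0,0],60],[[0,0,0],[0,0,0],60],[[0,0,0],[0,0,0],60]]'

```text
t: 6.48
ee_pos: [0.5534, -0.0299, 0.0476]
tool_rot: [0.0, 0.813, 0.582, 0.0]
contact_force: [-1.8, 0.9, 8.2]
finger_gap: 0.597
grip_force: 4.1
```

```bash
python3 - <<'E'
from h import *
p=pose();im=grab_frame("wrist");cv2.imwrite("pics/w2.png",im[:,:,::-1])
np.savez("w2.npz",pos=p[0],R=p[1]);print(p[0],p[1].round(3).tolist())
E
```

```text
[ 0.55340891 -0.02993081  0.04760923] [[0.323, 0.946, 0.001], [0.946, -0.323, 0.0], [0.0, 0.001, -1.0]]
```

View pics/w2.png

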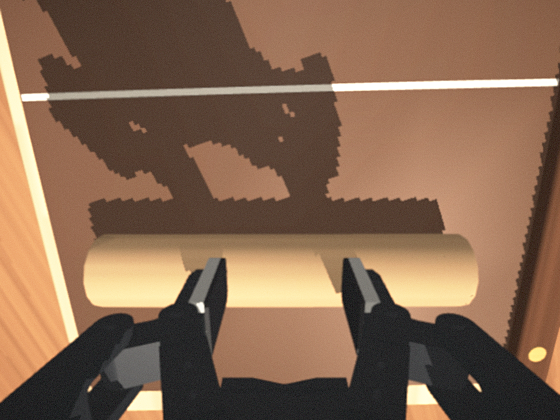

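The push works: the dowel (rows 235–307) stays square to the fingers and rolls half as far as they move. Now I repeat the strokes: lift, step back, press, roll.

drive_tool --targets '[[[0,0,-6],[0,0,0],60],[[-7,0,0],[0,0,0],60],[[-8,0,0],[0,0,0],60],[[0,0,3],[0,0,0],60],[[0,0,2],[0,0,0],60],[[0,0,1],[0,0,0],60],[[0,0,0],[0,0,0],60],[[2,0,0],[0,0,0],60],[[3,0,0],[0,0,0],60],[[4,0,0],[0,0,0],60],[[4,0,0],[0,0,0],60],[[4,0,0],[0,0,0],60],[[4,0,0],[0,0,0],60],[[4,0,0],[0,0,0],60],[[3,0,0],[0,0,0],60],[[3,0,0],[0,0,0],60],[[2,0,0],[0,0,0],60],[[1,0,0],[0,0,0],60],[[0,0,0],[0,0,0],60],[[0,0,0],[0,0,0],60]]'

```text
t: 8.2
ee_pos: [0.5594, -0.0118, 0.0475]
tool_rot: [-0.0, 0.813, 0.582, 0.0]
contact_force: [-3.6, 1.8, 9.6]
finger_gap: 0.601
grip_force: 4.8
```

drive_tool --targets '[[[0,0,-6],[0,0,0],60],[[-8,0,0],[0,0,0],60],[[-9,0,0],[0,0,0],60],[[0,0,3],[0,0,0],60],[[0,0,2],[0,0,0],60],[[0,0,1],[0,0,0],60],[[0,0,0],[0,0,0],60],[[2,0,0],[0,0,0],60],[[3,0,0],[0,0,0],60],[[4,0,0],[0,0,0],60],[[4,0,0],[0,0,0],60],[[4,0,0],[0,0,0],60],[[4,0,0],[0,0,0],60],[[4,0,0],[0,0,0],60],[[3,0,0],[0,0,0],60],[[3,0,0],[0,0,0],60],[[2,0,0],[0,0,0],60],[[1,0,0],[0,0,0],60],[[0,0,0],[0,0,0],60],[[0,0,0],[0,0,0],60]]'

```text
t: 9.87
ee_pos: [0.5648, 0.0044, 0.0475]
tool_rot: [-0.0, 0.813, 0.582, 0.0]
contact_force: [-2.7, 2.4, 10.4]
finger_gap: 0.598
grip_force: 5.2
```

```bash
python3 - <<'E'
from h import *
p=pose();im=grab_frame("wrist");cv2.imwrite("pics/w3.png",im[:,:,::-1]);print(p[0],p[2]['contact_force'])
for u in (240,330,400):print(u,[(v,int(im[v,u,0])) for v in list(range(215,250,3))+list(range(292,325,3))])
E
```

```text
[0.56481834 0.00438576 0.04752226] [-2.67345509  2.40816811 10.38099152]
240 [(215, 83), (218, 88), (221, 89), (224, 89), (227, 89), (230, 84), (233, 82), (236, 124), (239, 134), (242, 139), (245, 148), (248, 158), (292, 254), (295, 254), (298, 253), (301, 254), (304, 253), (307, 248), (310, 169), (313, 173), (316, 171), (319, 173), (322, 173)]
330 [(215, 83), (218, 85), (221, 82), (224, 83), (227, 83), (230, 85), (233, 89), (236, 125), (239, 134), (242, 138), (245, 143), (248, 147), (292, 254), (295, 254), (298, 254), (301, 254), (304, 253), (307, 247), (310, 196), (313, 195), (316, 194), (319, 196), (322, 199)]
400 [(215, 84), (218, 84), (221, 83), (224, 89), (227, 81), (230, 81), (233, 88), (236, 123), (239, 126), (242, 135), (245, 138), (248, 149), (292, 254), (295, 254), (298, 254), (301, 254), (304, 255), (307, 35), (310, 31), (313, 38), (316, 33), (319, 43), (322, 38)]
```

View pics/w3.png

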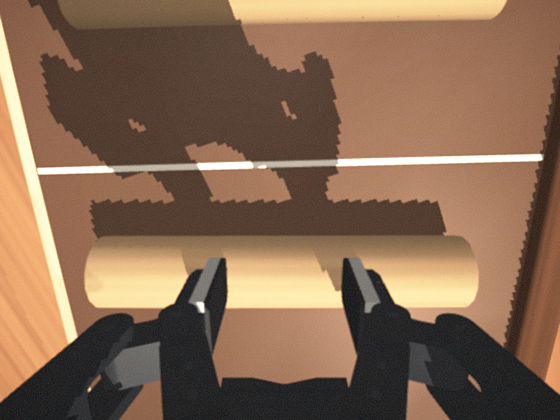

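Line row 171→157, dowel rows 236–308, still parallel to the fingers. Measuring here.

```bash
sed -i 's/def measure(im,c,lrow,drow,/def measure(im,c,lrow,drow,tu=93,td=200,/; s/,-1,93)/,-1,tu)/; s/,1,200)/,1,td)/; s/int(drow)+8/int(drow)+15/' meas.py
cat > m3.py <<'E'
from run1 import *
def now(lrow,drow=272,eu=(85,478),f=None):
    p=pose();im=grab_frame("wrist")
    report(im,p,lrow,drow,eu,tu=105,td=225,lc=(350,535),dc=(232,335))
E
python3 - <<'E'
from m3 import *
now(159)
E
```

```text
n 171 83 78 res 0.6 0.33 0.11
radius check mm 17.74423547346943
line dir deg -17.247209777329186 dowel dir deg -18.920674643200904
ends [array([0.46835854, 0.03068319]), array([ 0.65524503, -0.0333777 ])] len 0.19756102393544944 mid [ 0.56180178 -0.00134725]
dist to line mm [np.float64(-47.7), np.float64(-53.5), np.float64(-50.6)]
tool pos [0.56480257 0.00433409 0.04752484] mid top in tool mm [-6.3 -1.  -3.5]
```

drive_tool --targets '[[[0,0,-6],[0,0,0],60],[[-7,0,0],[0,0,0],60],[[-8,0,0],[0,0,0],60],[[0,0,3],[0,0,0],60],[[0,0,2],[0,0,0],60],[[0,0,1],[0,0,0],60],[[0,0,0],[0,0,0],60],[[2,0,0],[0,0,0],60],[[3,0,0],[0,0,0],60],[[4,0,0],[0,0,0],60],[[4,0,0],[0,0,0],60],[[4,0,0],[0,0,0],60],[[4,0,0],[0,0,0],60],[[4,0,0],[0,0,0],60],[[3,0,0],[0,0,0],60],[[3,0,0],[0,0,0],60],[[2,0,0],[0,0,0],60],[[1,0,0],[0,0,0],60],[[0,0,0],[0,0,0],60],[[0,0,0],[0,0,0],60]]'

```text
t: 11.63
ee_pos: [0.571, 0.0224, 0.0475]
tool_rot: [-0.0, 0.813, 0.582, 0.001]
contact_force: [-3.3, 1.6, 10.1]
finger_gap: 0.597
grip_force: 4.8
```

```bash
python3 - <<'E'
from m3 import *
now(193)
E
```

```text
n 164 74 100 res 0.51 0.22 0.16
radius check mm 17.927245562371507
line dir deg -17.20823668053648 dowel dir deg -18.847777101270918
ends [array([0.4741531 , 0.04739541]), array([ 0.66107163, -0.01641082])] len 0.19750891773050627 mid [0.56761236 0.01549229]
dist to line mm [np.float64(-30.0), np.float64(-35.7), np.float64(-32.8)]
tool pos [0.57103564 0.02243303 0.04748511] mid top in tool mm [-7.7 -1.  -3.5]
```

drive_tool --targets '[[[0,0,-6],[0,0,0],60],[[-8,0,0],[0,0,0],60],[[-9,0,0],[0,0,0],60],[[0,0,3],[0,0,0],60],[[0,0,2],[0,0,0],60],[[0,0,1],[0,0,0],60],[[0,0,0],[0,0,0],60],[[2,0,0],[0,0,0],60],[[3,0,0],[0,0,0],60],[[4,0,0],[0,0,0],60],[[4,0,0],[0,0,0],60],[[4,0,0],[0,0,0],60],[[4,0,0],[0,0,0],60],[[4,0,0],[0,0,0],60],[[3,0,0],[0,0,0],60],[[3,0,0],[0,0,0],60],[[2,0,0],[0,0,0],60],[[1,0,0],[0,0,0],60],[[0,0,0],[0,0,0],60],[[0,0,0],[0,0,0],60]]'

```text
t: 13.35
ee_pos: [0.5765, 0.0385, 0.0475]
tool_rot: [-0.0, 0.813, 0.582, 0.001]
contact_force: [-2.9, 1.4, 10.2]
finger_gap: 0.6
grip_force: 4.9
```

```bash
python3 - <<'E'
from m3 import *
# line (fixed) from earlier fits: dir -17.23 deg; compare dowel with it
p=pose();im=grab_frame("wrist");cv2.imwrite("pics/w5.png",im[:,:,::-1])
try: report(im,p,228,272,(85,478),tu=105,td=225,lc=(485,530),dc=(232,335))
except Exception as e: print(e)
E
```

```text
n 44 80 92 res 1.04 0.43 0.1
radius check mm 17.978846123587484
line dir deg -17.311656687657837 dowel dir deg -18.727762353612682
ends [array([0.47969138, 0.06391063]), array([6.66803773e-01, 4.75510806e-04])] len 0.19757293259766245 mid [0.57324757 0.03219307]
dist to line mm [np.float64(-13.1), np.float64(-17.9), np.float64(-15.5)]
tool pos [0.57647685 0.03854113 0.04753553] mid top in tool mm [-7.  -1.  -3.5]
```

drive_tool --targets '[[[0,0,-6],[0,0,0],60],[[-8,0,0],[0,0,0],60],[[-8,0,0],[0,0,0],60],[[0,0,3],[0,0,0],60],[[0,0,2],[0,0,0],60],[[0,0,1],[0,0,0],60],[[0,0,0],[0,0,0],60],[[2,0,0],[0,0,-0.003],60],[[3,0,0],[0,0,-0.003],60],[[3,0,0],[0,0,-0.003],60],[[4,0,0],[0,0,-0.003],60],[[4,0,0],[0,0,-0.003],60],[[4,0,0],[0,0,-0.003],60],[[3,0,0],[0,0,-0.003],60],[[3,0,0],[0,0,-0.003],60],[[2,0,0],[0,0,-0.002],60],[[2,0,0],[0,0,0],60],[[1,0,0],[0,0,0],60],[[0,0,0],[0,0,0],60],[[0,0,0],[0,0,0],60]]'

```text
t: 15.07
ee_pos: [0.5814, 0.0526, 0.0476]
tool_rot: [0.0, 0.806, 0.592, 0.001]
contact_force: [-2.0, 1.2, 8.5]
finger_gap: 0.599
grip_force: 4.5
```

drive_tool --targets '[[[0,0,-2],[0,0,0],60],[[0,0,-6],[0,0,0],60],[[0,0,-20],[0,0,0],60],[[0,0,-30],[0,0,0],60],[[0,0,-30],[0,0,0],60],[[0,0,-30],[0,0,0],60],[[0,0,-20],[0,0,0],60],[[0,0,0],[0,0,0],60],[[0,0,0],[0,0,0],60],[[0,0,0],[0,0,0],60]]'

```text
t: 15.9
ee_pos: [0.5803, 0.0522, 0.1837]
tool_rot: [-0.0, 0.806, 0.592, -0.001]
contact_force: [-0.3, -0.9, 0.1]
finger_gap: 0.601
grip_force: 0.0
```

```bash
python3 - <<'E'
from h import *
p=pose();im=grab_frame("wrist");cv2.imwrite("pics/w6.png",im[:,:,::-1]);np.savez("w6.npz",pos=p[0],R=p[1]);print(p[2]['t'],p[0])
cv2.imwrite("pics/s6.png",grab_frame("scene")[:,:,::-1])
E
```

```text
15.9 [0.580299   0.05224051 0.18369976]
```

View pics/w6.png

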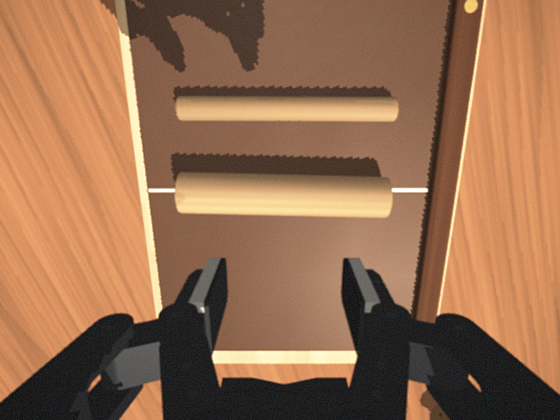

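The dowel (cols 175–391, rows 173–216) lies on the line, which shows at both ends (cols 149–174 and 392–427, row 190). Measuring offsets.

```bash
cat > m6.py <<'E'
from run1 import *
def fin(im,p,row,l1=(151,172),l2=(396,425),dc=(190,375),eu=(175,391),lr=190):
    c=cam("wrist",p);o=c[2];g=im.astype(float)
    L=[]
    for u in list(range(*l1))+list(range(*l2)):
        v=np.arange(lr-7,lr+8);w=g[v,u].mean(1);w=np.clip(w-np.median(w)-30,0,None)
        if w.sum()>40:L.append((u,(w*v).sum()/w.sum()))
    N,nn,r=planefit(c,L);a,b,k=cut(N,o,.015);s=np.hypot(a,b)*np.sign(b);n=np.array([a,b])/s;k/=s
    print("line",nn,r,"deg",np.degrees(np.arctan2(-n[0],n[1])),"k",k, "vs prior k at mid")
    def cr(u,v,st,th):
        while g[v+st,u,0]>th:v+=st
        q,t=g[v,u,0],g[v+st,u,0];return v+st*(q-th)/(q-t)
    us=range(*dc)
    Nu,a1,r1=planefit(c,[(u,cr(u,row,-1,100)) for u in us]);Nd,a2,r2=planefit(c,[(u,cr(u,row+10,1,212)) for u in us])
    if Nu@Nd<0:Nd=-Nd
    a,b,k2=cut(Nu+Nd,o,.033);s=np.hypot(a,b)*np.sign(b);n2=np.array([a,b])/s;k2/=s
    xd=np.array([n2[1],-n2[0]]);E=cast(c,[[eu[0],row],[eu[1],row]],.033)[:,:2]@xd
    ax=np.linalg.norm(np.cross(np.r_[xd,0],np.r_[n2*k2,.033]-o));print("dowel",a1,a2,r1,r2,"rad",1e3*ax*np.sin(np.arccos(abs(Nu@Nd))/2),"deg",np.degrees(np.arctan2(xd[1],xd[0])))
    m=E.mean();P=[n2*k2+xd*(m+t) for t in(-.09,0,.09)]
    print("off near,mid,far mm",[round(1e3*(q@n-k),2) for q in P],P[1],"in tool",(1e3*(p[1].T@(np.r_[P[1],.051]-p[0]))).round(1))
E
python3 - <<'E'
from m6 import *
d=np.load("w6.npz");fin(cv2.imread("pics/w6.png")[:,:,::-1],(d['pos'],d['R']),193)
im0=cv2.imread("pics/scene0.png");im6=cv2.imread("pics/s6.png")
c=cam("scene")
df=cv2.absdiff(im0,im6).max(2)[195:245,330:372];print("thin diff",(df>40).sum())
E
```

```text
line 47 0.08480999005035285 deg -17.240179817123717 k 0.21578366731094173 vs prior k at mid
dowel 170 163 0.5872084027074647 0.34626975634153573 rad 17.642228383691155 deg -18.754895004426356
off near,mid,far mm [np.float64(2.93), np.float64(0.55), np.float64(-1.83)] [0.57768644 0.04724201] in tool [ -5.5  -0.8 132.7]
thin diff 454
```

```bash
python3 - <<'E'
from h import *
for f,pts in(("w1",[[187,63],[404,58]]),("w6",[[177,108],[398,110]])):
    d=np.load(f+".npz");print(f,cast(cam("wrist",(d['pos'],d['R'])),pts,.03)[:,:2].round(4).tolist())
bot.sign_off()
E
```

```text
w1 [[0.5165, 0.1419], [0.6887, 0.0869]]
w6 [[0.5167, 0.1424], [0.6889, 0.0871]]
the job is handed in; nothing more can be done
```

The thick former is rolled over and lies still along the bend line: its centre is about 0.5 mm off the line and its ends within 3 mm, since it kept about 1.5° of its starting heading. The line shows at both ends, the thin former is unmoved, and I handed the job in at about 16 s.

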